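# Seat the filler's indexing plate on its drive and hold it down

### The job

Take the bottle-filler's indexing plate, lift it out of its storage stand and put its keyed shaft into the hub of the drive: turn it until the key slips into the keyway, then keep pushing against the spring until the plate is fully home, its disc down on the hub. Finish while still holding the plate pressed fully home, without letting go, so that I can do up the lock screw. Leave the bottles and the cup of test strips where they are.

Things in the scene. Friction and masses are not known exactly. Their poses are not given: they have to be found in the camera images.
- plate_grip (a point): Centre of the grip bar of the loose indexing plate (about 0.3 kg, upright): black bar 44 mm long (x), 14 thick (y), 56 tall, its top 28 mm above this point. It stands mid-way on an aluminium disc 100 mm across, 8 thick: disc top 28, underside 36 mm below this point; six low bottle seats (2 mm) on the disc. z is up along the shaft axis, +x along the bar to the tab on the rim.
- plate_tab (a point): Tip of the one rectangular tab (14 mm wide) that sticks out 16 mm from the plate's disc, 66 mm from the plate's axis, 4 mm above the disc's underside. The shaft's only key lies directly below the tab's direction (plate +x). Axes as plate_grip.
- plate_tip (a point): Lower end of the plate's steel shaft, on its axis, 32 mm below the disc and 68 mm below plate_grip. Shaft 22 mm in diameter, its last 5 mm tapered to 14 mm. The key is 7 mm wide, stands 5 mm proud of the shaft on the +x side and runs from the disc down 18 mm, so the lowest 14 mm of the shaft are plain and round.
- stand: Fixed grey plastic storage stand, an open tube 62 mm across (foot 68 mm), 45 mm tall, with a 44 mm hole in which the plate's shaft hangs loosely at the start, the disc resting level on its rim. Origin at the centre of its underside.
- drive: Fixed white indexing drive of the bottle filler, a box 160 mm wide, 52 mm tall, with a steel hub standing up through its top. Origin at the bottom on the hub axis; +x points along the box to its dark control strip with a small knob and window; that end is 125 mm from the axis, the plain end 80 mm.
- hub_mouth (a point): Centre of the hub's open mouth, 70 mm above the table, 18 mm above the box top; axes of the drive box, NOT of the keyway. Hub about 62 mm across, fixed, it does not turn. Bore 25 mm in diameter (1.5 mm play round the shaft) with one keyway, a notch 10 mm wide (about 6 degrees of play either way) reaching 18 mm from the axis, over the full depth. Fully home, the disc lies on the rim.
- hub_bore (a point): Point on the hub axis 22 mm below the mouth: top of the spring ejector at rest. The keyway's direction differs each time and is not given: within 35 degrees either side of the drive's +x. See the notch from above, or feel for it: off the keyway, the key stops on the rim with the shaft 14 mm deep and drops on when over the keyway. Fully home the shaft is 32 mm deep.
- ejector (a joint): Travel (m) of the spring ejector down in the bore: 0 at rest, growing as the shaft presses it down, 0.010 with the plate fully home. It pushes up with about 6 N at 0 and 11 N at 0.010, more than the plate's weight, so it lifts the plate again as soon as nobody presses.
- bottle_a_mid (a point): Centre of a loose amber dropper bottle, 44 mm across and 113 mm tall with its rubber bulb; this point is 50 mm above its underside. A bystander.
- bottle_b_mid (a point): Centre of another such amber dropper bottle, same size and point. A bystander.
- strip_cup_mid (a point): Centre of a loose clear cup, 66 mm across and 75 mm tall, holding wooden test strips up to 120 mm high; this point is 40 mm above its underside. A bystander.
Mind the look-alikes: they are no part of the job. What is shaped like the stand but blue, pink or red is not meant.

How it is judged:
By the outcome, as a careful person would: the job done as asked, in the order asked, and still so for the second after the job is handed in, while the arm keeps its last pose, push and grip.
It also fails if it takes over 54 s, if anything falls off the work surface, if the arm or the gripper's body presses on something with over 40 N, if the wrist force passes 120 N, or if a joint passes its speed limit or range.

### The arm

A 6-joint arm with a two-finger parallel gripper is mounted at the origin on the work surface. World frame = base frame: x ahead of the robot, y to its left, z up, the work surface at z = 0. Lengths are in m, angles in rad, forces in N, time in s.
With the tool pointing down it reaches from about 0.25 to 0.725 m from the base axis. Payload 9.7 kg.
Tool frame: the origin (TCP) lies midway between the tips of the shut fingers; the grasp point (between the pads) lies 19 mm behind it (ctrl.hold_point_z is the distance from the TCP to the grasp point, in m); z points along the fingers, y is the line along which they close (so a half turn about z gives the same grasp; the last joint's range is limited). The gripper opens to 85 mm and grips with 20 to 120 N. Pads are 22 mm wide; open, the fingers measure 114 mm over their backs; the gripper's body (76 mm by 85 mm) begins 54 mm behind the grasp point. The pads swing forward as they close: fully open they stand 13 mm farther back than shut.
Start: joints at [1.344, 0.087, 0.176, 1.66, 0, 1.571], TCP at [0.124, 0.536, 0.231] pointing down, gripper open.
Joint ranges: [-3.13, 3.13], [-0.85, 1.81], [-1.15, 1.24], [-2.2, 2.28], [-1.44, 1.52], [-3.14, 3.14]. Speed limits (rad/s): [2.22, 2.22, 2.57, 3.14, 3.14, 3.14].

### API

Orientations are given as a unit quaternion [x, y, z, w].
In Python, from bench import ctrl gives the robot as it stands.
- The arm moves only by the shell command python3 -m inch 'ROWS'. ROWS is JSON, a list of rows, each an object with "claw": the finger opening in cm, from 0 to 8.54; "dp": the shift along the tool's x, y, z in cm, a list of three; "spin": the turn about the tool's z in degrees. In form: [{"claw": claw, "dp": [tx, ty, tz], "spin": spin}, ...]. A call has 1 to 20 rows; each row is the pose to reach, as a shift and turn from the pose commanded when the call began, along the tool's axes at that moment; what a row does not reach only later rows make up. A row lasts 1/12 s, in which the tool goes at most 41.7 mm and 7.16 degrees, less where a joint would pass 70% of its speed; a pose out of reach is approached as far as the arm can. A call with a gripper value outside its range is refused whole. The fingers move at their own pace and stop on an object; the grip force is fixed at half the most. Time passes only in rows, so rows that repeat a pose let the fingers close. It gives the time, the measured TCP pose, the force, the opening and the grip force at its end, in the units of the state.
- ctrl.state(): the state, without advancing time (a new reading comes with each control period).
- ctrl.camera(name): name is "scene" or "side" or "wrist"; returns (picture, depth): 400x640x3 uint8, red, green, blue; 400x640 float32, m along the optical axis (not along the pixel's ray), 0 where there is no reading.
- ctrl.get_calibration(name): a dict with "fx", "fy", "cx", "cy" (pixels), "position" and "attitude" of the camera in the world. Camera axes: x right, y down, z forward; pixel columns grow to the right and rows downward; lengths in m; the calibration is good to about 2 mm. The wrist camera is an equidistant fisheye: a pixel r from the principal point sees the ray r / f radians off the axis. A picture is of the moment at which its call begins: read the wrist's pose just before it. get_calibration takes no time and is no camera call; for the wrist camera it gives the pose at the moment of the call.
- ctrl.job_done(): hands the job in; it is judged then, once.
The state is a dict: "time": time; "q": joint angles; "joint_velocities": joint speeds; "joint_torque": joint torques, N m; "ee_pos": TCP position; "tcp_rot": TCP orientation; "force": force on the tool from outside, world axes, zero at the start; "ft_torque": the same for the moment, N m; "opening": finger opening in m; "grasp_force": force on a finger pad.
Only numpy, scipy, OpenCV 4.12 (cv2) and the standard library are available. Lean on these libraries where they do the work, as an engineer would, in place of code of your own. Each camera call takes 0.05 s, during which the arm holds its last target. There are 200 camera calls.

## Working session

There is one attempt and no reset: what is moved stays moved. The work goes in short steps, Python scripts to look and compute and a shell command to move; the robot and the scene stay as the last step left them, time stands still between calls to the robot, and variables do not carry over. Pictures are saved under pics/ and viewed, at most 10 in all, crops included, and the job is handed in when it is done.

```bash
ls; mkdir -p pics
python3 - <<'E'
from bench import ctrl
import cv2,numpy as np
for n in ("scene","side","wrist"):
    c=ctrl.get_calibration(n);print(n,c)
    p,d=ctrl.camera(n);cv2.imwrite(f"pics/{n}0.png",p[:,:,::-1]);np.savez(f"pics/{n}0.npz",p=p,d=d,**{k:np.array(v) for k,v in c.items() if not isinstance(v,str)})
s=ctrl.state();print(s,ctrl.hold_point_z)
E
```

```text
pics
scene {'fx': 492.4448481575995, 'fy': 492.4448481575995, 'cx': 314.94032286874545, 'cy': 194.9051895637776, 'position': array([ 1.04569664, -0.9896345 ,  0.72485566]), 'attitude': array([ 0.85494423,  0.1949275 , -0.11666987, -0.46632797])}
side {'fx': 425.7915979674668, 'fy': 425.7915979674668, 'cx': 326.6950167141985, 'cy': 201.76710371875316, 'position': array([ 0.36714957, -0.78494361,  0.69087537]), 'attitude': array([ 0.89301176, -0.11172821,  0.06051313, -0.43172325])}
wrist {'fx': 309.70691628693146, 'fy': 309.70691628693146, 'cx': 314.9244248175955, 'cy': 198.85371613053798, 'position': array([0.05035784, 0.55253493, 0.37251545]), 'attitude': array([0.77377243, 0.61573363, 0.09247175, 0.11660748])}
{'time': 0.15, 'q': array([1.34399496e+00, 8.73376288e-02, 1.75349150e-01, 1.65979338e+00,
       1.40761503e-05, 1.57079014e+00]), 'joint_velocities': array([ 1.31940464e-03, -3.00247565e-03,  1.51168514e-03, -6.19885397e-05,
       -6.60239253e-04, -2.07174199e-04]), 'joint_torque': array([ 7.25379014e-04, -5.20762539e+01,  4.65044832e+01,  1.39419941e-02,
        5.05836124e-05, -3.27243406e-06]), 'ee_pos': array([0.12363412, 0.53575954, 0.23076072]), 'tcp_rot': array([ 1.13154707e-01,  9.93577259e-01, -4.88804513e-04, -6.27547091e-05]), 'force': array([ 0.2468939 , -0.42252281, -0.10328673]), 'ft_torque': array([-0.06883121,  0.05766551,  0.0857606 ]), 'grasp_force': 0.0, 'opening': 0.08513685401543798} 0.0187
```

View pics/scene0.png

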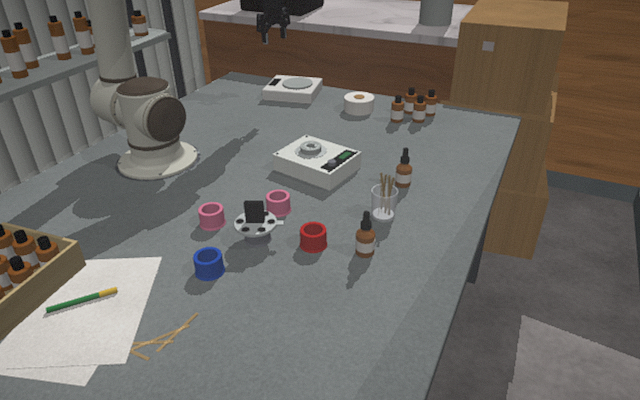

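View pics/side0.png

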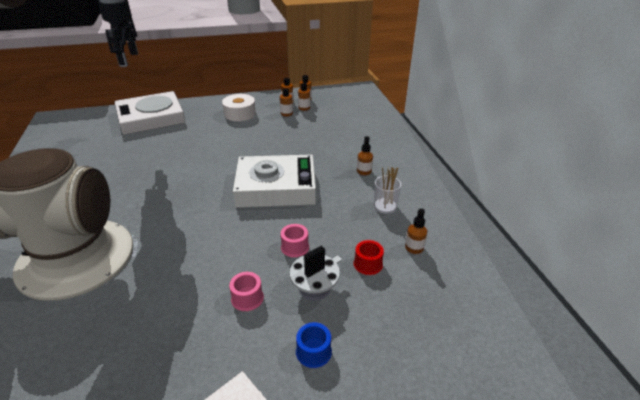

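The scene view shows the plate at about (256,225) with its tab to the right at (280,222), and the drive hub at (312,149) with the control strip to the right. In the side view the plate is at (315,272), the tab at (338,260) and the hub at (266,168).

```bash
cat > h.py <<'E'
import numpy as np,cv2
from scipy.spatial.transform import Rotation as R
def load(n):
    return np.load(f"pics/{n}.npz")
def rays(z,uv):
    uv=np.asarray(uv,float); x=(uv[...,0]-z['cx'])/z['fx']; y=(uv[...,1]-z['cy'])/z['fy']
    d=np.stack([x,y,np.ones_like(x)],-1)
    return d
def fray(z,uv):
    d=rays(z,uv); r=np.hypot(d[...,0],d[...,1])+1e-12
    return np.stack([d[...,0]/r*np.sin(r),d[...,1]/r*np.sin(r),np.cos(r)],-1)
def onplane(z,uv,h,fish=False):
    d=(fray if fish else rays)(z,uv)@R.from_quat(z['attitude']).as_matrix().T
    return z['position']+d*((h-z['position'][2])/d[...,2])[...,None]
def cloud(z,fish=False):
    v,u=np.mgrid[:400,:640]; d=(fray if fish else rays)(z,np.stack([u,v],-1))
    c=d/d[...,2:]*z['d'][...,None]
    return c@R.from_quat(z['attitude']).as_matrix().T+z['position']
def circ(p):
    A=np.c_[2*p,np.ones(len(p))]; s=np.linalg.lstsq(A,(p**2).sum(1),rcond=None)[0]
    return s[:2],np.sqrt(s[2]+s[0]**2+s[1]**2)
E
python3 - <<'E'
from h import *
for n,g,hb in (("scene0",(256,228),(311,147)),("side0",(315,275),(266,168))):
    z=load(n);P=cloud(z);p=z['p']
    c=onplane(z,g,.053);print(n,"plate approx",c,P[g[1]-0,g[0]])
    r=np.hypot(*(P[...,:2]-c[:2]).transpose(2,0,1))
    for lo,hi in ((.047,.060),(.065,.1),(.1,.12)):
        m=(r<.085)&(P[...,2]>lo)&(P[...,2]<hi)&(z['d']>0); q=P[m]
        print(lo,m.sum(),q.mean(0) if m.sum() else '',np.median(q[:,2]))
        if hi<.065 and m.sum()>10:
            hu=cv2.convexHull(q[:,:2].astype(np.float32))[:,0];print(" circle",circ(hu)); 
            cc=cv2.minEnclosingCircle(q[:,:2].astype(np.float32));print(cc)
        if m.sum()>5: print(" rect",cv2.minAreaRect(q[:,:2].astype(np.float32)))
    h=onplane(z,hb,.07);print("hub",h,P[hb[1],hb[0]])
    r=np.hypot(*(P[...,:2]-h[:2]).transpose(2,0,1))
    m=(r<.16)&(P[...,2]>.045)&(P[...,2]<.058);q=P[m][:,:2].astype(np.float32);print(m.sum(),cv2.minAreaRect(q))
    m=(r<.05)&(P[...,2]>.063)&(P[...,2]<.08);q=P[m][:,:2].astype(np.float32);print(m.sum(),cv2.minAreaRect(q),np.median(P[m][:,2]))
E
```

```text
scene0 plate approx [ 0.5086231  -0.23416848  0.053     ] [ 0.50893393 -0.2346057   0.05338883]
0.047 748 [ 0.5036404  -0.22516582  0.0549138 ] 0.055232702001846934
 circle (array([ 0.49794924, -0.21399075]), np.float64(0.052684664002734374))
((0.49909865856170654, -0.21002958714962006), 0.057452112436294556)
 rect ((0.4934009313583374, -0.21498747169971466), (0.09978420287370682, 0.10190623253583908), 70.55895233154297)
0.065 248 [ 0.4961681  -0.21954546  0.08288149] 0.08306668188567645
 rect ((0.4960767328739166, -0.2194368690252304), (0.044569097459316254, 0.012329693883657455), 33.30866622924805)
0.1 136 [ 0.49443266 -0.21712418  0.10789043] 0.10918017457416196
 rect ((0.4931849539279938, -0.2158069908618927), (0.04451759532094002, 0.016194673255085945), 24.3874568939209)
hub [0.45609566 0.15408997 0.07      ] [0.45612845 0.15402636 0.07003642]
1642 ((0.4708048105239868, 0.1570454239845276), (0.17187422513961792, 0.21214064955711365), 78.96727752685547)
217 ((0.4512448012828827, 0.15725396573543549), (0.05877183750271797, 0.06535911560058594), 26.305095672607422) 0.07172886085881
[... 410 characters left out ...]
30995178222656)
0.065 257 [ 0.49500371 -0.22313479  0.08263984] 0.08293131833155765
 rect ((0.49748316407203674, -0.22292105853557587), (0.043736204504966736, 0.012424635700881481), 10.307326316833496)
0.1 184 [ 0.49602278 -0.21938363  0.10756761] 0.1086309629904631
 rect ((0.4963812530040741, -0.21696969866752625), (0.04346821829676628, 0.016000710427761078), 22.967330932617188)
hub [0.45404957 0.14880223 0.07      ] [0.45640161 0.1740751  0.05319532]
2434 ((0.47626379132270813, 0.15488995611667633), (0.16681379079818726, 0.20527128875255585), 79.30992889404297)
283 ((0.4539371430873871, 0.15788251161575317), (0.06279001384973526, 0.06031554192304611), 80.12666320800781) 0.06994002259686549
```

View pics/wrist0.png

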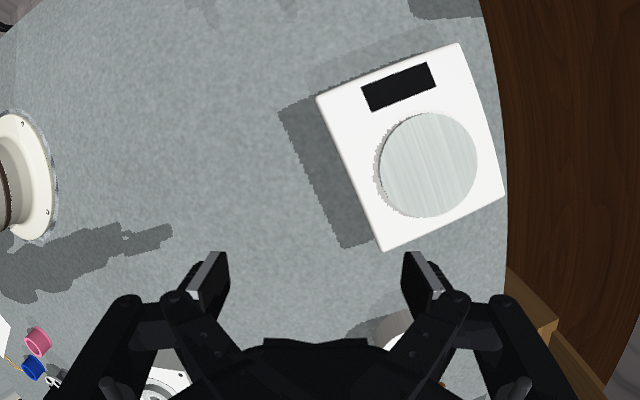

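The wrist view shows the look-alike white scale, with the drive's hub just at the bottom edge (160,385). Next I'll work out a viewing pose above the hub.

Run:
```python
from h import *
from bench import ctrl
s=ctrl.state();T=R.from_quat(s['tcp_rot']);c=ctrl.get_calibration('wrist')
A=R.from_quat(c['attitude']).as_matrix()
print("cam in tool",T.inv().apply(c['position']-s['ee_pos']),"axis in tool",T.inv().apply(A[:,2]))
# place camera so that the hub is on the optical axis, TCP at z=.231
def go(tgt,z,yaw_spin):
    T2=T*R.from_euler('z',yaw_spin,degrees=True)
    ax=T2.apply(T.inv().apply(A[:,2]));co=T2.apply(T.inv().apply(c['position']-s['ee_pos']))
    k=(tgt[2]-(z+co[2]))/ax[2]; tcp=tgt-k*ax-co
    return tcp, T.inv().apply(tcp-s['ee_pos'])*100
for sp in (0,-37,-60): print(sp,go(np.array([.453,.157,.07]),.231,sp),go(np.array([.453,.157,.07]),.28,sp))
P=np.array([.495,-.216,.231]);print("plate above dp",T.inv().apply(P-s['ee_pos'])*100)
```

```text
cam in tool [ 0.07517387 -0.00026327 -0.14184611] axis in tool [-2.94344806e-01  7.01748865e-04  9.55699033e-01]
0 (array([0.43541121, 0.1612637 , 0.231     ]), array([-3.88000716e+01, -2.94800919e+01,  4.57930740e-03])) (array([0.42070972, 0.16466893, 0.28      ]), array([-37.29093233, -29.4836898 ,  -4.89539827]))
-37 (array([0.43649038, 0.14982951, 0.231     ]), array([-3.91623296e+01, -3.05699637e+01,  5.64831014e-03])) (array([0.42273297, 0.14370509, 0.28      ]), array([-37.95946113, -31.48089433,  -4.89343938]))
-60 (array([0.44066874, 0.1439472 , 0.231     ]), array([-3.97017330e+01, -3.10491782e+01,  6.11299570e-03])) (array([0.43041803, 0.13293429, 0.28      ]), array([-38.9504748 , -32.35758956,  -4.89258932]))
plate above dp [-5.30893547e+01 -6.49004592e+01  3.92860074e-02]
```

```bash
python3 -m inch '[{"claw":8.5,"dp":[-10,-8,0],"spin":-10},{"claw":8.5,"dp":[-20,-15,0],"spin":-20},{"claw":8.5,"dp":[-30,-22,0],"spin":-30},{"claw":8.5,"dp":[-39.2,-30.6,0],"spin":-37},{"claw":8.5,"dp":[-39.2,-30.6,0],"spin":-37},{"claw":8.5,"dp":[-39.2,-30.6,0],"spin":-37},{"claw":8.5,"dp":[-39.2,-30.6,0],"spin":-37},{"claw":8.5,"dp":[-39.2,-30.6,0],"spin":-37},{"claw":8.5,"dp":[-39.2,-30.6,0],"spin":-37},{"claw":8.5,"dp":[-39.2,-30.6,0],"spin":-37},{"claw":8.5,"dp":[-39.2,-30.6,0],"spin":-37},{"claw":8.5,"dp":[-39.2,-30.6,0],"spin":-37},{"claw":8.5,"dp":[-39.2,-30.6,0],"spin":-37},{"claw":8.5,"dp":[-39.2,-30.6,0],"spin":-37},{"claw":8.5,"dp":[-39.2,-30.6,0],"spin":-37},{"claw":8.5,"dp":[-39.2,-30.6,0],"spin":-37},{"claw":8.5,"dp":[-39.2,-30.6,0],"spin":-37},{"claw":8.5,"dp":[-39.2,-30.6,0],"spin":-37}]'
cat > snap.py <<'E'
import sys
from bench import ctrl
import cv2,numpy as np
def snap(n,name):
    c=ctrl.get_calibration(n);s=ctrl.state();p,d=ctrl.camera(n)
    cv2.imwrite(f"pics/{name}.png",p[:,:,::-1]);np.savez(f"pics/{name}.npz",p=p,d=d,ee=s['ee_pos'],rot=s['tcp_rot'],**c)
    return p,d,s
if __name__=="__main__": s=snap(sys.argv[1],sys.argv[2])[2];print(s['time'],s['ee_pos'],s['q'],s['force'])
E
python3 snap.py wrist w1
```

```text
time: 1.65
ee_pos: [0.4363, 0.1505, 0.2314]
tcp_rot: [-0.209, 0.978, 0.0, 0.0]
force: [0.1, -0.2, 0.1]
opening: 0.085
grasp_force: 0.0
1.65 [0.43628355 0.15054883 0.23140116] [ 3.32194706e-01 -1.23650563e-01 -3.12628868e-02  1.66298713e+00
  1.33372599e-04 -8.86077490e-02] [ 0.1193362  -0.24339733  0.12136996]
```

View pics/w1.png

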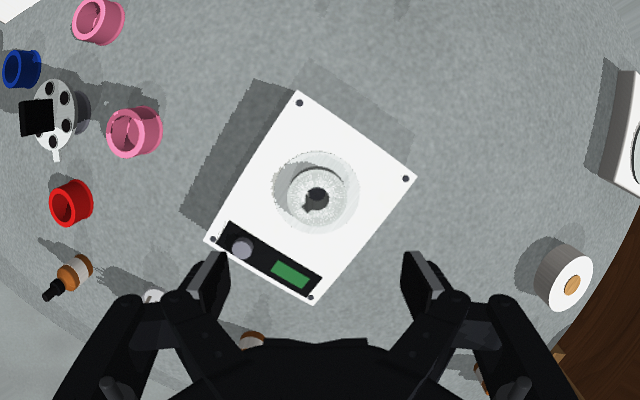

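The hub is at (316,196), with the dark bore and its notch towards (306,209), lower left. The plate is at (50,115) with its tab at (57,155). I'll rectify the mouth plane from above.

```bash
cat > rect.py <<'E'
from h import *
def project(z,P):
    d=(P-z['position'])@R.from_quat(z['attitude']).as_matrix()
    r=np.hypot(d[...,0],d[...,1]);t=np.arctan2(r,d[...,2])
    return np.stack([z['cx']+z['fx']*t*d[...,0]/r,z['cy']+z['fy']*t*d[...,1]/r],-1)
def topdown(z,c,h,half,n=600):
    g=np.linspace(-half,half,n);X,Y=np.meshgrid(c[0]+g,c[1]-g) # up=+y, right=+x
    uv=project(z,np.stack([X,Y,np.full_like(X,h)],-1)).astype(np.float32)
    return cv2.remap(z['p'],uv[...,0],uv[...,1],cv2.INTER_CUBIC)
E
python3 - <<'E'
from rect import *
z=load("w1");P=cloud(z,True)
c=np.array([.453,.157])
a=topdown(z,c,.07,.04,500); b=topdown(z,(.475,.155),.052,.14,300)
b=cv2.resize(b,(300,300));o=np.zeros((500,800,3),np.uint8);o[:,:500]=a;o[:300,500:]=b
cv2.imwrite("pics/r1.png",o[:,:,::-1])
r=np.hypot(*(P[...,:2]-c).transpose(2,0,1))
m=(r<.045)&(P[...,2]>.064)&(P[...,2]<.076);q=P[m][:,:2].astype(np.float32)
print(m.sum(),cv2.minEnclosingCircle(q),cv2.minAreaRect(q),np.median(P[m][:,2]))
m=(r<.16)&(P[...,2]>.045)&(P[...,2]<.058)&(z['p'].min(-1)>-1);q=P[m][:,:2].astype(np.float32);print(m.sum(),cv2.minAreaRect(q),np.median(P[m][:,2]))
# corners screws
print(onplane(z,[(299,103),(405,178),(213,239),(310,297)],.052,True)[:,:2])
# bore dark hull at z=.07
g=cv2.cvtColor(a,cv2.COLOR_RGB2GRAY);np.save("pics/g.npy",g)
# green window / knob direction
print(onplane(z,(290,275),.052,True),onplane(z,(242,248),.06,True),onplane(z,(306,210),.07,True))
E
```

```text
2293 ((0.4517362415790558, 0.1593882441520691), 0.03163102641701698) ((0.4517103433609009, 0.1592811644077301), (0.060741353780031204, 0.06102147325873375), 24.258678436279297) 0.06923356594312402
21489 ((0.4743326008319855, 0.15563742816448212), (0.161139115691185, 0.20663093030452728), 79.63512420654297) 0.05156804240176699
[[0.37109498 0.10358649]
 [0.39584478 0.24065088]
 [0.5525422  0.07063486]
 [0.57770004 0.20718528]]
[0.55780601 0.17214541 0.052     ] [0.54362037 0.10714501 0.06      ] [0.46774519 0.15453434 0.07      ]
```

View pics/r1.png

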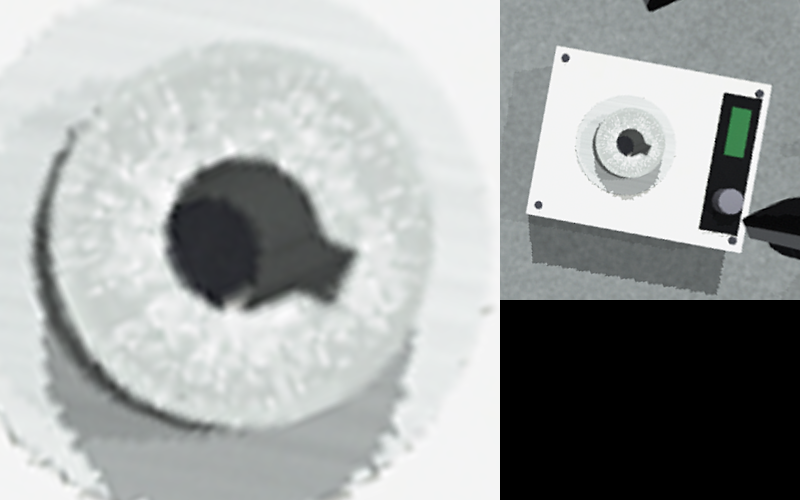

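The notch points from bore centre (244,235) to (344,278) in the rectified view. That makes the hub axis about (0.452,0.159) and the keyway yaw about -23.3°, 13° off the drive's +x and so within the stated range. Next I'll move above the plate.

```bash
python3 -m inch '[{"claw":8.5,"dp":[2.4,-9,0],"spin":0},{"claw":8.5,"dp":[4.8,-18,0],"spin":0},{"claw":8.5,"dp":[9.6,-35.9,0],"spin":0},{"claw":8.5,"dp":[9.6,-35.9,0],"spin":0},{"claw":8.5,"dp":[9.6,-35.9,0],"spin":0},{"claw":8.5,"dp":[9.6,-35.9,0],"spin":0},{"claw":8.5,"dp":[9.6,-35.9,0],"spin":0},{"claw":8.5,"dp":[9.6,-35.9,0],"spin":0},{"claw":8.5,"dp":[9.6,-35.9,0],"spin":0},{"claw":8.5,"dp":[9.6,-35.9,0],"spin":0},{"claw":8.5,"dp":[9.6,-35.9,0],"spin":0},{"claw":8.5,"dp":[9.6,-35.9,0],"spin":0},{"claw":8.5,"dp":[9.6,-35.9,0],"spin":0},{"claw":8.5,"dp":[9.6,-35.9,0],"spin":0}]'
python3 snap.py wrist w2
python3 - <<'E'
from rect import *
z=load("w2");P=cloud(z,True);c=np.array([.495,-.216])
a=topdown(z,c,.109,.075,400);b=topdown(z,c,.053,.075,400)
cv2.imwrite("pics/r2.png",np.hstack([a,b])[:,:,::-1])
r=np.hypot(*(P[...,:2]-c).transpose(2,0,1))
for lo,hi,rr in ((.103,.115,.05),(.048,.058,.075)):
    m=(r<rr)&(P[...,2]>lo)&(P[...,2]<hi);q=P[m][:,:2].astype(np.float32)
    print(m.sum(),np.median(P[m][:,2]),cv2.minAreaRect(q),cv2.minEnclosingCircle(q))
E
```

```text
time: 2.87
ee_pos: [0.4953, -0.216, 0.2317]
tcp_rot: [-0.209, 0.978, -0.0, 0.0]
force: [-0.1, 0.1, -0.8]
opening: 0.0856
grasp_force: 0.0
2.8667 [ 0.49531798 -0.21599197  0.23167204] [-4.11269326e-01  6.32572604e-02  1.51561797e-01  1.65860785e+00
  1.17654742e-04 -8.32248277e-01] [-0.10975191  0.14019608 -0.81742555]
744 0.1081589234389336 ((0.494784951210022, -0.21578171849250793), (0.0441148616373539, 0.01358269527554512), 24.513853073120117) ((0.49463915824890137, -0.2154233455657959), 0.022527368739247322)
5842 0.05254536923828215 ((0.4953048527240753, -0.21535168588161469), (0.09958907216787338, 0.09937355667352676), 70.1969985961914) ((0.5015183687210083, -0.21145404875278473), 0.057868972420692444)
```

View pics/r2.png

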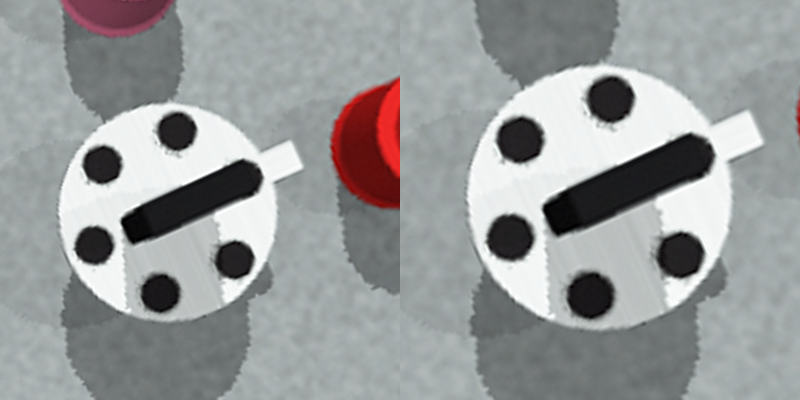

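The rectified view shows the plate's disc centred at about (600,197) in the right half, with the tab at (742,135). Centre is (0.495,-0.2155) and yaw about 24°, so the tool is already aligned. Descend and grip.

```bash
python3 -m inch '[{"claw":8.5,"dp":[0,0,4],"spin":0},{"claw":8.5,"dp":[0,0,8],"spin":0},{"claw":8.5,"dp":[0,0,12],"spin":0},{"claw":8.5,"dp":[0,0,15],"spin":0},{"claw":8.5,"dp":[0,0,16.6],"spin":0},{"claw":8.5,"dp":[0,0,16.6],"spin":0},{"claw":0,"dp":[0,0,16.6],"spin":0},{"claw":0,"dp":[0,0,16.6],"spin":0},{"claw":0,"dp":[0,0,16.6],"spin":0},{"claw":0,"dp":[0,0,16.6],"spin":0},{"claw":0,"dp":[0,0,16.6],"spin":0},{"claw":0,"dp":[0,0,16.6],"spin":0},{"claw":0,"dp":[0,0,16.6],"spin":0},{"claw":0,"dp":[0,0,16.6],"spin":0},{"claw":0,"dp":[0,0,16.6],"spin":0},{"claw":0,"dp":[0,0,16.6],"spin":0},{"claw":0,"dp":[0,0,16.6],"spin":0},{"claw":0,"dp":[0,0,16.6],"spin":0}]'
```

```text
time: 4.42
ee_pos: [0.4956, -0.2175, 0.0662]
tcp_rot: [-0.208, 0.978, -0.0, 0.001]
force: [-0.7, 0.9, 5.6]
opening: 0.0133
grasp_force: 59.6
```

```bash
python3 -m inch '[{"claw":0,"dp":[0,0,-1],"spin":0},{"claw":0,"dp":[0,0,-3],"spin":0},{"claw":0,"dp":[0,0,-6],"spin":0},{"claw":0,"dp":[0,0,-9],"spin":0},{"claw":0,"dp":[0,0,-12],"spin":0},{"claw":0,"dp":[0,0,-15],"spin":0},{"claw":0,"dp":[0,0,-15],"spin":0},{"claw":0,"dp":[0,0,-15],"spin":0},{"claw":0,"dp":[0,0,-15],"spin":0}]'
python3 snap.py wrist w3
python3 - <<'E'
from rect import *
z=load("w3");print(z['ee'],R.from_quat(z['rot']).as_matrix().round(4))
T=R.from_quat(z['rot']);print("to hub dp",T.inv().apply(np.array([.452,.1594,.2])-z['ee'])*100)
e=z['ee'];dz=e[2]-.0662;
for h in (.053+dz,): 
    b=topdown(z,e[:2],h,.075,400);a=topdown(z,e[:2],.109+dz,.075,400)
cv2.imwrite("pics/r3.png",np.hstack([a,b])[:,:,::-1])
E
```

```text
time: 5.17
ee_pos: [0.4949, -0.2174, 0.2144]
tcp_rot: [-0.208, 0.978, 0.0, -0.001]
force: [0.8, 0.7, -3.8]
opening: 0.0132
grasp_force: 59.0
5.1667 [ 0.49492188 -0.21735285  0.21442353] [-4.13753381e-01  5.95775867e-02  1.14196856e-01  1.62663466e+00
 -1.03422274e-04 -8.32707311e-01] [ 0.80151402  0.66877725 -3.81271326]
[ 0.49492188 -0.21735285  0.21442353] [[-9.135e-01 -4.068e-01 -1.200e-03]
 [-4.068e-01  9.135e-01  4.000e-04]
 [ 9.000e-04  8.000e-04 -1.000e+00]]
to hub dp [-11.4068237   36.16181184   1.46221888]
```

View pics/r3.png

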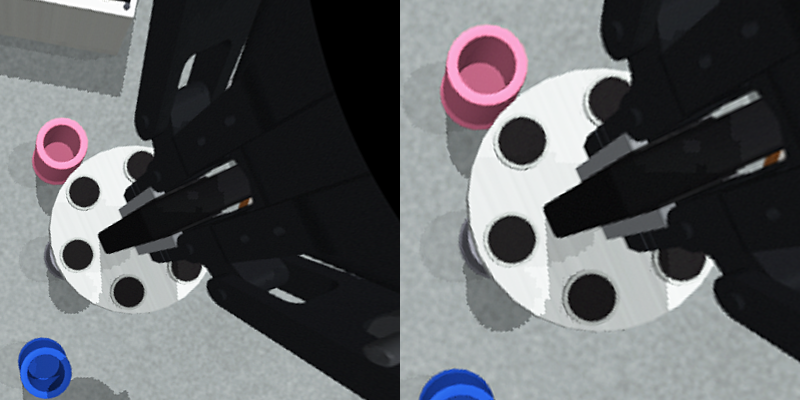

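The plate hangs level in the fingers, its disc centre at (601,199) in the right half, i.e. on the tool axis. I'll carry it to the hub and turn it on the way.

```bash
python3 -m inch '[{"claw":0,"dp":[-1,3,0],"spin":4},{"claw":0,"dp":[-2,6,0],"spin":8},{"claw":0,"dp":[-3,9.5,0],"spin":13},{"claw":0,"dp":[-4,13,0],"spin":18},{"claw":0,"dp":[-5.2,16.5,0],"spin":23},{"claw":0,"dp":[-6.3,20,0],"spin":28},{"claw":0,"dp":[-7.4,23.5,0],"spin":33},{"claw":0,"dp":[-8.5,27,0],"spin":37},{"claw":0,"dp":[-9.6,30.5,0],"spin":42},{"claw":0,"dp":[-10.5,33.5,0],"spin":45},{"claw":0,"dp":[-11.1,35.3,0.5],"spin":47},{"claw":0,"dp":[-11.4,36.2,1],"spin":47.4},{"claw":0,"dp":[-11.4,36.2,1.4],"spin":47.4},{"claw":0,"dp":[-11.4,36.2,1.4],"spin":47.4},{"claw":0,"dp":[-11.4,36.2,1.4],"spin":47.4},{"claw":0,"dp":[-11.4,36.2,1.4],"spin":47.4},{"claw":0,"dp":[-11.4,36.2,1.4],"spin":47.4}]'
python3 - <<'E'
from rect import *
from snap import snap
s=snap('wrist','w4')[2];snap('side','s4');snap('scene','c4')
T=R.from_quat(s['tcp_rot']);print(s['ee_pos'],T.as_matrix().round(3)[:2,:2],T.inv().apply(np.array([.452,.1594,.142])-s['ee_pos'])*100, s['force'])
for n,u in(("s4",(266,168)),("c4",(311,147))):
    z=load(n);im=z['p'][60:220, (190 if n=='s4' else 230):(350 if n=='s4' else 390)]
    cv2.imwrite(f"pics/{n}c.png",cv2.resize(im,(400,400),interpolation=cv2.INTER_CUBIC)[:,:,::-1])
a=np.hstack([cv2.imread("pics/s4c.png"),cv2.imread("pics/c4c.png")]);cv2.imwrite("pics/sc4.png",a)
E
```

```text
time: 6.63
ee_pos: [0.4522, 0.1589, 0.2014]
tcp_rot: [0.203, 0.979, -0.0, 0.0]
force: [-0.0, -0.2, -2.3]
opening: 0.0137
grasp_force: 59.7
[0.45223009 0.15887998 0.20142997] [[-0.917  0.398]
 [ 0.398  0.917]] [0.04283977 0.03845243 5.94299002] [-0.01725352 -0.21153089 -2.26048931]
```

View pics/sc4.png

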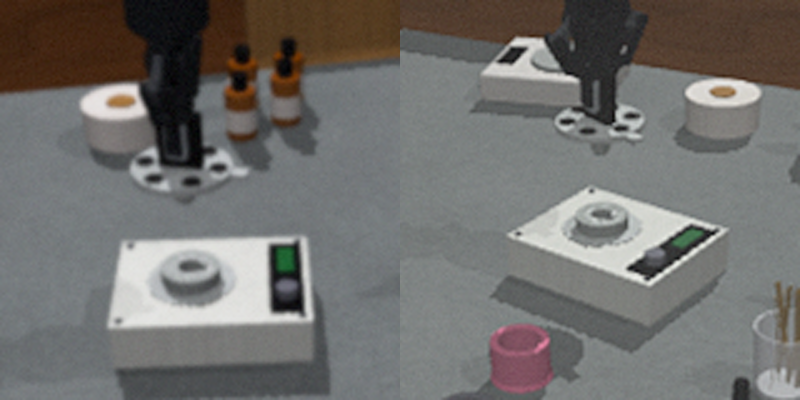

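Both views show the plate above the hub, at (185,180) left and (600,120) right. Now I'll lower the plain tip into the bore.

```bash
python3 -m inch '[{"claw":0,"dp":[0,0,2.5],"spin":0},{"claw":0,"dp":[0,0,5],"spin":0},{"claw":0,"dp":[0,0,7],"spin":0},{"claw":0,"dp":[0,0,7.5],"spin":0},{"claw":0,"dp":[0,0,7.8],"spin":0},{"claw":0,"dp":[0,0,8.1],"spin":0},{"claw":0,"dp":[0,0,8.4],"spin":0},{"claw":0,"dp":[0,0,8.7],"spin":0},{"claw":0,"dp":[0,0,8.9],"spin":0},{"claw":0,"dp":[0,0,8.9],"spin":0},{"claw":0,"dp":[0,0,8.9],"spin":0}]'
```

```text
time: 7.7
ee_pos: [0.4521, 0.1597, 0.1125]
tcp_rot: [0.203, 0.979, 0.0, 0.0]
force: [0.0, -0.1, -2.9]
opening: 0.0132
grasp_force: 59.6
```

```bash
python3 -m inch '[{"claw":0,"dp":[0,0,0.2],"spin":0},{"claw":0,"dp":[0,0,0.4],"spin":0},{"claw":0,"dp":[0,0,0.6],"spin":0},{"claw":0,"dp":[0,0,0.75],"spin":0},{"claw":0,"dp":[0,0,0.75],"spin":0},{"claw":0,"dp":[0,0,0.75],"spin":0}]'
```

```text
time: 8.2
ee_pos: [0.452, 0.1596, 0.1046]
tcp_rot: [0.203, 0.979, -0.0, -0.0]
force: [0.0, 0.5, -3.5]
opening: 0.0136
grasp_force: 59.7
```

The key is in the keyway: 18 mm deep with no reaction force. Continue onto the spring.

```bash
python3 -m inch '[{"claw":0,"dp":[0,0,0.3],"spin":0},{"claw":0,"dp":[0,0,0.5],"spin":0},{"claw":0,"dp":[0,0,0.7],"spin":0},{"claw":0,"dp":[0,0,0.9],"spin":0},{"claw":0,"dp":[0,0,1.05],"spin":0},{"claw":0,"dp":[0,0,1.05],"spin":0},{"claw":0,"dp":[0,0,1.05],"spin":0}]'
```

```text
time: 8.78
ee_pos: [0.4523, 0.1598, 0.0948]
tcp_rot: [0.203, 0.979, 0.0, 0.0]
force: [-1.1, 0.4, 6.2]
opening: 0.0135
grasp_force: 61.1
```

```bash
python3 -m inch '[{"claw":0,"dp":[0,0,0.1],"spin":0},{"claw":0,"dp":[0,0,0.2],"spin":0},{"claw":0,"dp":[0,0,0.3],"spin":0},{"claw":0,"dp":[0,0,0.4],"spin":0},{"claw":0,"dp":[0,0,0.4],"spin":0},{"claw":0,"dp":[0,0,0.4],"spin":0}]'
```

```text
time: 9.28
ee_pos: [0.4524, 0.1598, 0.0912]
tcp_rot: [0.203, 0.979, 0.0, 0.001]
force: [-1.8, -1.2, 8.5]
opening: 0.0131
grasp_force: 61.5
```

```bash
python3 -m inch '[{"claw":0,"dp":[0,0,0.1],"spin":0},{"claw":0,"dp":[0,0,0.15],"spin":0},{"claw":0,"dp":[0,0,0.15],"spin":0},{"claw":0,"dp":[0,0,0.15],"spin":0}]'
```

```text
time: 9.62
ee_pos: [0.4524, 0.1598, 0.0911]
tcp_rot: [0.203, 0.979, 0.001, 0.001]
force: [-7.3, -1.9, 20.4]
opening: 0.0134
grasp_force: 63.3
```

```bash
python3 -m inch '[{"claw":0,"dp":[0,0,0.05],"spin":0},{"claw":0,"dp":[0,0,0.05],"spin":0},{"claw":0,"dp":[0,0,0.05],"spin":0},{"claw":0,"dp":[0,0,0.05],"spin":0}]'
python3 - <<'E'
from rect import *
from snap import snap
for n in("side","scene","wrist"):
    s=snap(n,n+"5")[2];z=load(n+"5");P=cloud(z,n=="wrist");r=np.hypot(P[...,0]-.4524,P[...,1]-.1598)
    m=(r<.047)&(r>.028)&(P[...,2]>.06)&(P[...,2]<.1)&(z['p'].min(-1)>110)
    q=P[m];A=np.c_[q[:,:2]-[.4524,.1598],np.ones(len(q))];print(n,m.sum(),np.median(q[:,2]),np.linalg.lstsq(A,q[:,2],rcond=None)[0])
    k=z['d'];m=(r<.03)
print(s['force'],s['ft_torque'],s['ee_pos'],s['time'])
a=load("side5")['p'][100:220,190:350];b=load("scene5")['p'][90:210,230:390]
cv2.imwrite("pics/f5.png",np.hstack([cv2.resize(x,(400,300),interpolation=2) for x in(a,b)])[:,:,::-1])
E
```

```text
time: 9.95
ee_pos: [0.4524, 0.1598, 0.0911]
tcp_rot: [0.203, 0.979, 0.001, 0.001]
force: [-10.2, -2.2, 25.0]
opening: 0.0133
grasp_force: 63.9
side 185 0.07867966649145375 [0.00485004 0.00869684 0.07886959]
scene 171 0.08056367182637181 [-0.03267567  0.03832793  0.08054162]
wrist 6195 0.07737079372482225 [0.00017386 0.0008401  0.07747885]
[-8.72233832 -3.38943435 24.56331983] [-0.74168606  1.91602114 -0.01030127] [0.45241279 0.15982494 0.09115488] 10.05
```

View pics/f5.png

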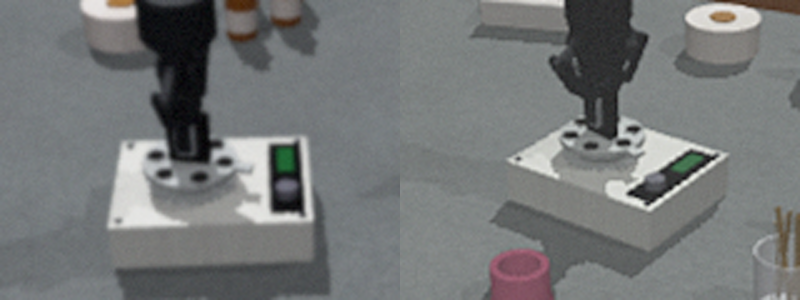

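The disc lies level on the hub, its top at about 0.078 m as expected for fully home, and the arm is pressing with about 25 N against the 11 N spring.

```bash
python3 -c "
from bench import ctrl
print(ctrl.job_done())"
```

```text
the job is handed in; nothing more can be done
None
```

The plate is fully home in the hub with its key in the keyway, still gripped and held down with about 25 N against the spring, and the job is handed in at about 10 s; ready for your lock screw.

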